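Load the full tube rack through the intake gate

TASK

Two sample racks wait side by side in the lanes of the analyser's intake tray. Push the one that is full (five capped tubes) along its lane, through the swing gate ahead of it and on into the bay behind, far enough that the gate swings fully shut again behind it. Keep the rack upright in its lane, and do not open the other gate.

Things in the scene. Friction and masses are not known exactly. Their poses are not given: they have to be found in the camera images.
- rack_mid (a point): Full rack: white block 100 long, 24 wide, 55 high, five grey-capped tubes standing 23 above it; 0.2-0.4 kg. Point: the block's centre, 27.5 above its underside. x: along its length, towards the gate; z up. Waits in the left or right lane, front end 20-70 short of the gate line (the other lane's rack holds two tubes). Slides in the lane at 1-3 N, pushed by its flat rear end. (mm)
- tray: Fixed white tray 420 x 200, two lanes. Origin: on the bench, mid gate line. x: push direction (waiting half x<0, gates x=0, bay x>0, end stops x=205); y left of the push. Lane centres y=+50 left, -50 right; lane floor 8 above bench; lanes 34 wide, walls' tops 26 above bench. Gate posts at x=0, y=+80, -80, 70 high. A gate can shut once rack and tool are 50 past x=0: rack centre at x=100-155. (mm)
- gate_left (a joint): Left lane's swing gate: grey upright leaf, 48 from its post (outer side) across the lane, 3 thick, 32 to 68 above the bench, open above. 0 rad = shut, square across the lane; grows to 1.6 as it swings into the bay (tray +x). A weak spring (under 1 N at its end) swings it shut within a second once nothing is in its way. (mm)
- gate_right (a joint): Right lane's swing gate, mirror image of the left: 0 rad = shut, up to 1.6 rad swung into the bay, closed by its own weak spring. Sizes in mm.

How it is judged (in metres and radians):
On the way:
1. the full rack, standing low in its lane, passes through its own gate, which it has swung open (x of rack_mid in the frame of tray between -0.03 and 0.04 m and z of rack_mid in the frame of tray below 0.045 m and ((y of rack_mid in the frame of tray above 0.03 m and value of joint gate_left above 0.7 rad) or (y of rack_mid in the frame of tray below -0.03 m and value of joint gate_right above 0.7 rad))), for 0.05 s.
At the end, for the whole second after the job is handed in: The full rack stands at rest on the floor of its lane in the bay, upright within 8 degrees, its centre 90 to 165 mm past the gate line and within 12 mm of the lane's centre line, and both gates are shut (within 0.12 rad) (x of rack_mid in the frame of tray between 0.09 and 0.165 m and z of rack_mid in the frame of tray below 0.043 m and (y of rack_mid in the frame of tray between 0.038 and 0.062 m or y of rack_mid in the frame of tray between -0.062 and -0.038 m) and angle between rack_mid's own z axis and vertical below 0.15 rad and value of joint each of gate_left, gate_right below 0.12 rad and linear speed of rack_full below 0.02 m/s); the robot touches nothing.
It fails at once if the full rack is tipped by more than 25 degrees (angle between rack_mid's own z axis and vertical above 0.44 rad).
It fails at once if the gate of the other lane is opened by more than 0.4 rad ((y of rack_mid in the frame of tray above 0 m and value of joint gate_right above 0.4 rad) or (y of rack_mid in the frame of tray below 0 m and value of joint gate_left above 0.4 rad)).
It also fails if it takes over 38 s, if anything falls off the work surface, if the arm or the gripper's body presses on something with over 40 N, if the wrist force passes 120 N, or if a joint passes its speed limit or range.

ROBOT

A 6-joint arm with a two-finger parallel gripper is mounted at the origin on the work surface. World frame = base frame: x ahead of the robot, y to its left, z up, the work surface at z = 0. Lengths are in mm, angles in rad, forces in N, time in s.
With the tool pointing down it reaches from about 275 to 725 mm from the base axis. Payload 5.6 kg.
Tool frame: the origin (TCP) lies midway between the tips of the shut fingers; the grasp point (between the pads) lies 19 mm behind it; z points along the fingers, y is the direction in which the jaws open and shut (so a half turn about z gives the same grasp; the last joint's range is limited). The gripper opens to 85 mm and grips with 20 to 120 N. Pads are 22 mm wide; open, the fingers measure 114 mm over their backs; the gripper's body (76 mm by 85 mm) begins 54 mm behind the grasp point. The pads swing forward as they close: fully open they stand 13 mm farther back than shut.
Start: joints at [-1.028, 0.255, 0.108, 0, -1.424, -0.285], TCP at [140.245, -531.812, 231.283] pointing down, gripper open.
Joint ranges: [-2.95, 2.95], [-1.21, 1.97], [-1.09, 1.5], [-2.87, 1.71], [-2.94, -0.07], [-3.05, 3.05]. Speed limits (rad/s): [2.57, 2.57, 3.14, 3.14, 3.14, 3.14].

INTERFACE

Orientations are given as [roll, pitch, yaw] about the fixed x, y, z axes, in that order (R = Rz(yaw) Ry(pitch) Rx(roll)).
In Python, from station import r gives the robot as it stands. The module is installed in compiled form; this text tells all that it offers.
- The arm moves only by the tool carry_out, never from a script. Its argument "series" is a list of rows, each a list of 7 numbers: the gripper command: -1 is shut, 1 is fully open, values between are in proportion, then the shift along the tool's x, y, z in mm, then the turn, a rotation vector about the tool's x, y, z in rad. A call has exactly 8 rows; each row is the pose to reach, as a shift and turn from the pose measured when the call began, along the tool's axes at that moment; what a row does not reach only later rows make up. A row lasts 1/10 s, in which the tool goes at most 50 mm and 8.59 degrees, less where a joint would pass 70% of its speed; a pose out of reach is approached as far as the arm can. A call with a gripper value outside its range is refused whole. The fingers move at their own pace and stop on an object; "newtons" is the grip in N (left out, the last holds). Time passes only in rows, so rows that repeat a pose let the fingers close, or fill a call up. It gives the time, the measured TCP pose, the force and the opening at its end, in the units of the state.
- r.get_obs(): the state, without advancing time (a new reading comes with each control period).
- r.capture(name): name is "scene" or "top"; returns a dict with "pixels" (384x512x3 uint8, red, green, blue), "depth" (384x512 float32, mm along the optical axis (not along the pixel's ray), 0 where there is no reading), "vfov" (degrees; the focal length in pixels is half the picture's height over the tangent of half this angle, whatever the lens; pixels are square), "cx", "cy" (the principal point, pixels), "camera_from_world" (4x4, takes a point from world to camera coordinates). Camera axes: x right, y down, z forward; pixel columns grow to the right and rows downward; lengths in mm; the calibration is good to about 2 mm. A picture is of the moment at which its call begins.
- r.hand_in(): hands the job in, once; it reports no verdict.
The state is a dict: "clock": time; "q": joint angles; "dq": joint speeds; "joint_torque": joint torques, N m; "tcp_pos": TCP position; "eef_rot": TCP orientation; "contact_force": force on the tool from outside, world axes, zero at the start; "torque": the same for the moment, N m; "width": opening from 0.0 (shut) to 1.0 (fully open).
Only numpy, scipy, OpenCV 4.12 (cv2) and the standard library are available. Lean on these libraries where they do the work, as an engineer would, in place of code of your own. Each camera call takes 0.05 s, during which the arm holds its last target.

## Working session

There is one attempt and no reset: what is moved stays moved. The work goes in short steps, Python scripts to look and compute and a tool call to move; the robot and the scene stay as the last step left them, time stands still between calls to the robot, and variables do not carry over. Pictures are saved under pics/ and viewed, and the job is handed in when it is done.

Besides the shell and the picture viewer there is one more tool, called after "Request:" as name(argument=value, ...) on one line, values as JSON. carry_out: Moves the arm, as the interface text tells. Its arguments: {"type":"object","properties":{"series":{"type":"array"},"newtons":{"type":"number"}},"required":["series"]}

```bash
mkdir -p pics
cat > h.py <<'E'
import numpy as np,cv2
from station import r
def snap(n,f):
    c=r.capture(n); cv2.imwrite(f'pics/{f}.png',c['pixels'][:,:,::-1]); np.savez(f'{f}.npz',**c); return c
def load(f): return np.load(f'{f}.npz')
def cam(c):
    f=c['pixels'].shape[0]/2/np.tan(np.radians(float(c['vfov']))/2); return f,float(c['cx']),float(c['cy']),np.array(c['camera_from_world'])
def pt(c,u,v,z=None):
    f,cx,cy,T=cam(c); W=np.linalg.inv(T); d=np.array([(u-cx)/f,(v-cy)/f,1.])
    if z is None: return (W@np.r_[d*c['depth'][int(v),int(u)],1])[:3]
    o=W[:3,3]; dd=W[:3,:3]@d; return o+dd*(z-o[2])/dd[2]
def proj(c,p):
    f,cx,cy,T=cam(c); q=T@np.r_[p,1]; return cx+f*q[0]/q[2],cy+f*q[1]/q[2]
E
python3 - <<'E'
from h import *
print(r.get_obs())
for n in('scene','top'):
    c=snap(n,n+'0'); print(n,c['vfov'],c['cx'],c['cy'],np.linalg.inv(c['camera_from_world'])[:3,3])
E
```

```text
{'clock': 0.0, 'q': array([-1.02839260e+00,  2.55762236e-01,  1.06966535e-01, -4.86998292e-04,
       -1.42388069e+00, -2.84598068e-01]), 'dq': array([ 6.08570622e-04, -8.02484070e-04, -1.38199748e-03,  1.51896537e-03,
        9.08568543e-04,  6.49614006e-05]), 'joint_torque': array([-4.40300528e-05, -3.86628878e+01,  2.37937939e+01,  5.36520615e+00,
       -6.09511088e-03,  4.25216214e-06]), 'tcp_pos': array([ 140.15619044, -531.31960667,  230.37083926]), 'eef_rot': array([ 3.13965298e+00, -6.56288468e-05, -2.88385868e+00]), 'contact_force': array([-0.58110965, -0.81898608,  0.6517255 ]), 'torque': array([0.01631768, 0.01541616, 0.02831759]), 'width': 0.9995602828729955}
scene 55.90428743070152 255.97087891519206 193.1298158219373 [937.32690433 322.45804121 444.60098298]
top 56.66893592525702 259.2806992257334 193.08092818909 [444.59828184 -33.964377   702.94030701]
```

View pics/scene0.png

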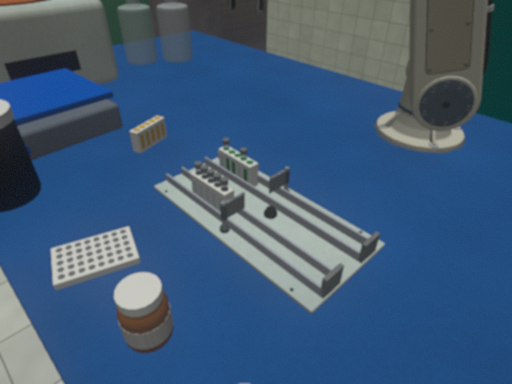

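View pics/top0.png

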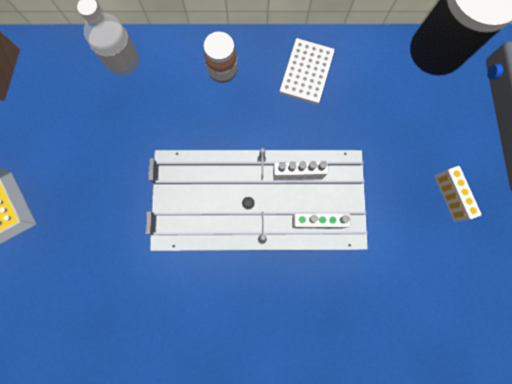

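The top view shows the full rack (five grey caps) at about (301,169), with its gate at x≈263. The two-tube rack is at (321,220), and the end stops are on the left at x≈152. I'll enlarge it and measure.

Run:
```python
from h import *
c=load('top0'); im=c['pixels'][140:260,140:380,::-1]
cv2.imwrite('pics/top0z.png',cv2.resize(im,None,fx=3.3,fy=3.3,interpolation=cv2.INTER_CUBIC))
for n,u,v in [('tl',155,150),('tr',362,150),('bl',151,250),('br',367,249)]: print(n,pt(c,u,v,8).round(1), pt(c,u,v).round(1))
for n,u,v in [('postT',263,152),('postB',263,240)]: print(n,pt(c,u,v,70).round(1),pt(c,u,v).round(1))
for u in (277,287,297,307,317,325): print(pt(c,u,173).round(1))
```

```text
tl [658.7 157.1   8. ] [6.611e+02 1.592e+02 2.000e-01]
tr [ 654.9 -262.5    8. ] [ 656.8 -264.5    1.8]
bl [459.9 157.7   8. ] [459.9 157.9   7.3]
br [ 455.3 -258.9    8. ] [ 455.4 -261.     1.4]
postT [634. -58.  70.] [634.  -58.   69.7]
postB [472.9 -55.1  70. ] [473.  -55.2  68.7]
[595.6 -83.4  63. ]
[ 595.6 -102.    62. ]
[ 595.2 -120.4   63. ]
[ 594.4 -138.6   65.4]
[ 594.7 -157.5   63.5]
[ 594.9 -172.7   61.9]
```

View pics/top0z.png

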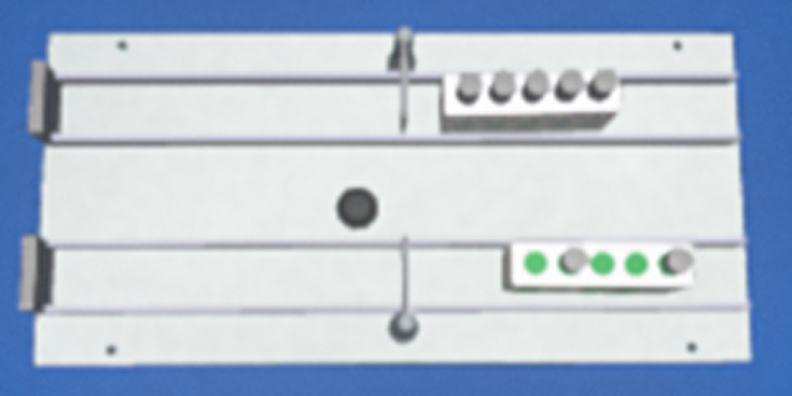

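Run:
```python
from h import *
for n in('top0','scene0'):
    c=load(n); f,cx,cy,T=cam(c); W=np.linalg.inv(T)
    v,u=np.mgrid[:384,:512]; d=c['depth']; P=np.stack([(u-cx)/f*d,(v-cy)/f*d,d],-1)@W[:3,:3].T+W[:3,3]
    x,y,z=P[...,0],P[...,1],P[...,2]; ok=d>0
    for nm,m in [('full top',(x>580)&(x<630)&(y>-200)&(y<-75)&(z>58)&(z<68)),('full all',(x>570)&(x<640)&(y>-220)&(y<-65)&(z>40)),('postR',(x>615)&(x<650)&(abs(y+57)<15)&(z>60)),('postL',(x>455)&(x<490)&(abs(y+57)<15)&(z>60)),('leafR',(x>590)&(x<628)&(abs(y+57)<12)&(z>45)),('knob',(x>530)&(x<580)&(y>-60)&(y<0)&(z>14)),('partial top',(x>480)&(x<540)&(y<-80)&(y>-250)&(z>58)&(z<68))]:
        q=P[m&ok]
        if len(q)>8:
            print(n,nm,len(q),np.percentile(q,[3,50,97],axis=0).round(1).tolist())
    # wall tops
    for lo,hi in((480,515),(515,540),(570,600),(600,630)):
        pass
c=load('top0')
# walls: zoom coords ->px ; scale 3.3 offset 140
for nm,zx,zy,h in [('wR out',250,77,26),('wR out2',690,77,26),('wR in',250,139,26),('wR in2',690,140,26),('wL in',250,244,26),('wL in2',690,242,26),('wL out',250,311,26),('wL out2',690,308,26),('rackfrontlow',443,112,63),('rackfrontup',445,76,63),('rackrearlow',612,108,63),('rackrearup',620,76,63)]:
    print(nm,pt(c,140+zx/3.3,140+zy/3.3,h).round(1))
```

```text
top0 full top 405 [[592.2, -176.0, 60.4], [598.7, -122.8, 63.1], [615.7, -80.1, 66.0]]
top0 full all 829 [[592.1, -173.5, 45.2], [599.6, -126.1, 64.0], [614.3, -80.1, 87.8]]
top0 postR 47 [[616.2, -61.2, 61.4], [632.7, -56.2, 67.9], [639.7, -52.6, 71.4]]
top0 postL 40 [[471.8, -58.9, 62.6], [478.1, -55.2, 68.4], [488.5, -50.0, 72.5]]
top0 leafR 40 [[591.3, -57.9, 66.6], [608.9, -56.7, 68.1], [626.9, -55.5, 70.0]]
top0 knob 132 [[536.9, -40.6, 14.8], [546.6, -29.0, 20.7], [558.9, -19.0, 25.9]]
top0 partial top 591 [[496.3, -207.8, 61.2], [506.4, -162.4, 63.4], [518.6, -115.5, 65.6]]
scene0 full top 328 [[598.2, -169.9, 58.6], [613.1, -115.9, 62.2], [619.5, -77.5, 67.3]]
scene0 full all 991 [[599.9, -168.7, 42.5], [613.0, -119.7, 62.4], [619.9, -77.2, 85.5]]
scene0 postR 77 [[616.3, -57.3, 60.5], [634.8, -53.5, 65.9], [644.5, -50.1, 69.8]]
scene0 postL 33 [[478.1, -55.8, 60.4], [483.2, -51.2, 66.1], [487.7, -48.1, 70.3]]
scene0 leafR 172 [[593.1, -56.2, 46.0], [610.3, -53.7, 58.3], [626.5, -52.4, 67.5]]
scene0 knob 195 [[530.1, -53.7, 14.3], [545.7, -24.8, 20.4], [560.9, -4.7, 25.6]]
scene0 partial top 312 [[500.2, -206.0, 58.5], [514.7, -156.0, 61.9], [522.9, -112.9, 66.0]]
wR out [625.   33.2  26. ]
wR out2 [ 622.4 -229.1   26. ]
wR in [587.5  33.   26. ]
wR in2 [ 583.9 -226.8   26. ]
wL in [525.5  32.6  26. ]
wL in2 [ 523.3 -223.1   26. ]
wL out [487.   32.4  26. ]
wL out2 [ 485.  -220.8   26. ]
rackfrontlow [593.9 -78.3  63. ]
rackfrontup [614.6 -79.9  63. ]
rackrearlow [ 595.2 -173.3   63. ]
rackrearup [ 613.6 -178.7   63. ]
```

Request:
carry_out(series=[[-1, -65, 22, 0, 0, 0, -0.14], [-1, -115, 38, 0, 0, 0, -0.28], [-1, -160, 53, 0, 0, 0, -0.42], [-1, -205, 68, 0, 0, 0, -0.56], [-1, -250, 83, 0, 0, 0, -0.7], [-1, -295, 98, 0, 0, 0, -0.84], [-1, -340, 113, 0, 0, 0, -0.98], [-1, -385, 128, 0, 0, 0, -1.12]])

```text
clock: 0.9
tcp_pos: [476.2, -311.0, 230.4]
eef_rot: [3.14, 0.002, -1.758]
contact_force: [-0.9, -1.3, 0.4]
width: 0.004
```

Request:
carry_out(series=[[-1, -25, -26, 20, 0, 0, -0.06], [-1, -50, -53, 40, 0, 0, -0.12], [-1, -75, -80, 60, 0, 0, -0.178], [-1, -103, -109, 80, 0, 0, -0.178], [-1, -103, -109, 105, 0, 0, -0.178], [-1, -103, -109, 120, 0, 0, -0.178], [-1, -103, -109, 120, 0, 0, -0.178], [-1, -103, -109, 120, 0, 0, -0.178]])

```text
clock: 1.7
tcp_pos: [602.3, -230.1, 110.6]
eef_rot: [3.14, 0.002, -1.58]
contact_force: [-0.6, 0.3, 2.0]
width: 0.001
```

Run:
```python
from h import *
o=r.get_obs(); print(o['tcp_pos'],o['eef_rot'],o['contact_force'])
c=snap('scene','scene1'); cv2.imwrite('pics/s1z.png',cv2.resize(c['pixels'][80:280,120:400,::-1],None,fx=2.8,fy=2.8,interpolation=cv2.INTER_CUBIC))
print(proj(c,o['tcp_pos']))
```

```text
[ 602.2637048  -230.11914813  110.63439356] [ 3.14004221e+00  1.53226989e-03 -1.57981678e+00] [-0.62329866  0.25563883  2.01349717]
(np.float64(177.447113445328), np.float64(137.43863458617795))
```

View pics/s1z.png

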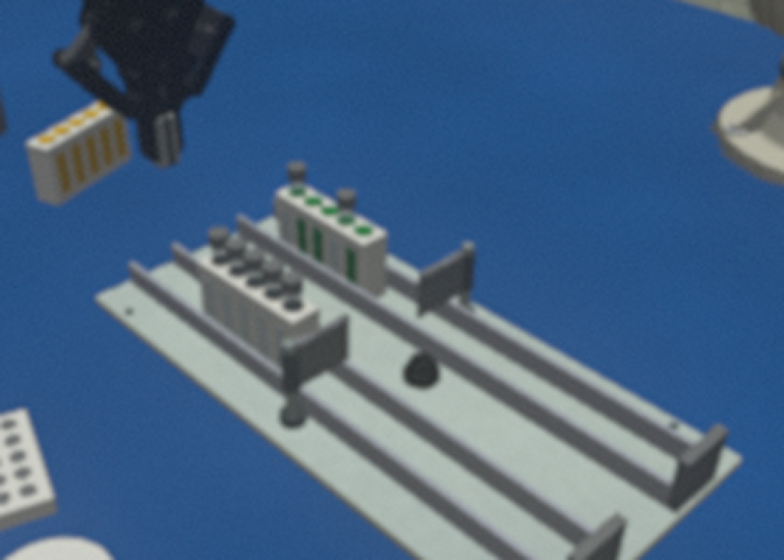

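The closed gripper hangs behind the racks, and its wide knuckles spread across the lane. I'll check their height above the tip against the 70 mm post before lowering.

Run:
```python
from h import *
o=np.array([602.3,-230.1,110.6])
c=load('scene1'); f,cx,cy,T=cam(c); W=np.linalg.inv(T)
v,u=np.mgrid[:384,:512]; d=c['depth']; P=np.stack([(u-cx)/f*d,(v-cy)/f*d,d],-1)@W[:3,:3].T+W[:3,3]
q=P[(d>0)]-o; q=q[(abs(q[:,0])<90)&(abs(q[:,1])<80)&(q[:,2]>-5)]
for h in range(-5,100,7):
    s=q[(q[:,2]>=h)&(q[:,2]<h+7)]
    if len(s): print(h,len(s),s[:,:2].min(0).round(),s[:,:2].max(0).round())
```

```text
-5 7 [-6. -5.] [ 8. 12.]
2 37 [-11.  -6.] [13. 13.]
9 52 [-14.  -6.] [14. 12.]
16 53 [-13.  -4.] [15. 13.]
23 59 [-13.  -6.] [14. 13.]
30 54 [-13.  -4.] [15. 13.]
37 45 [-28.   5.] [20. 14.]
44 110 [-34.  -9.] [34. 15.]
51 163 [-40. -12.] [40. 15.]
58 144 [-42. -16.] [46. 18.]
65 168 [-47. -15.] [51. 19.]
72 170 [-54. -11.] [57. 19.]
79 201 [-61. -12.] [61. 19.]
86 260 [-61. -13.] [62. 20.]
93 217 [-57.  -7.] [59. 22.]
```

Request:
carry_out(series=[[-1, 0, 0, 25, 0, 0, 0], [-1, 0, 0, 50, 0, 0, 0], [-1, 0, 0, 65, 0, 0, 0], [-1, 0, 0, 73, 0, 0, 0], [-1, -10, 0, 73, 0, 0, 0], [-1, -20, 0, 73, 0, 0, 0], [-1, -30, 0, 73, 0, 0, 0], [-1, -30, 0, 73, 0, 0, 0]])

```text
clock: 2.55
tcp_pos: [603.8, -198.6, 39.8]
eef_rot: [-3.139, 0.001, -1.578]
contact_force: [-0.2, 0.7, -0.6]
width: 0.004
```

Run:
```python
from h import *
c=snap('scene','scene2'); cv2.imwrite('pics/s2z.png',cv2.resize(c['pixels'][80:280,120:400,::-1],None,fx=2.8,fy=2.8,interpolation=cv2.INTER_CUBIC))
```

```text
(no output)
```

View pics/s2z.png

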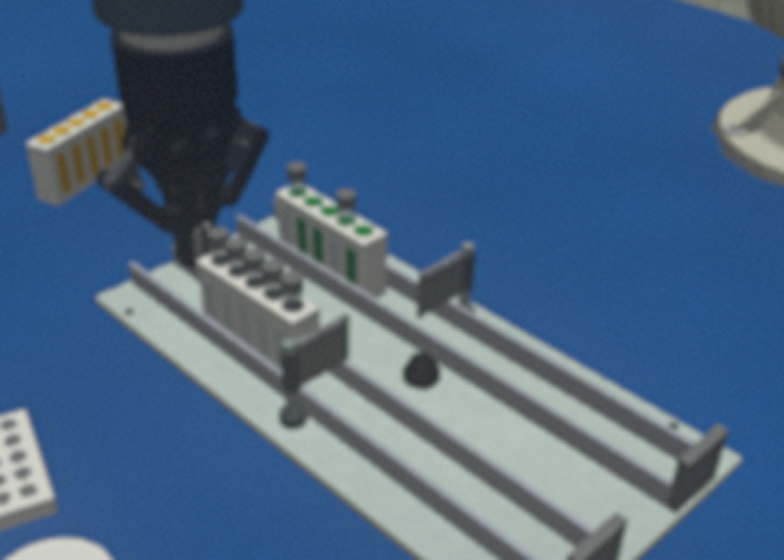

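The closed fingertips stand just behind the rack's rear end, at about (195,265) in the crop, in line with its lane. I'll start the push.

Request:
carry_out(series=[[-1, -6, 2, 2, 0, 0, 0], [-1, -12, 2, 2, 0, 0, 0], [-1, -20, 2, 2, 0, 0, 0], [-1, -29, 2, 2, 0, 0, 0], [-1, -38, 2, 2, 0, 0, 0], [-1, -47, 2, 2, 0, 0, 0], [-1, -56, 2, 2, 0, 0, 0], [-1, -62, 2, 2, 0, 0, 0]])

```text
clock: 3.4
tcp_pos: [602.1, -136.1, 37.6]
eef_rot: [-3.14, 0.001, -1.578]
contact_force: [0.1, -2.5, -0.6]
width: -0.001
```

Run:
```python
from h import *
c=snap('scene','scene3'); cv2.imwrite('pics/s3z.png',cv2.resize(c['pixels'][80:280,120:400,::-1],None,fx=2.8,fy=2.8,interpolation=cv2.INTER_CUBIC))
```

```text
(no output)
```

View pics/s3z.png

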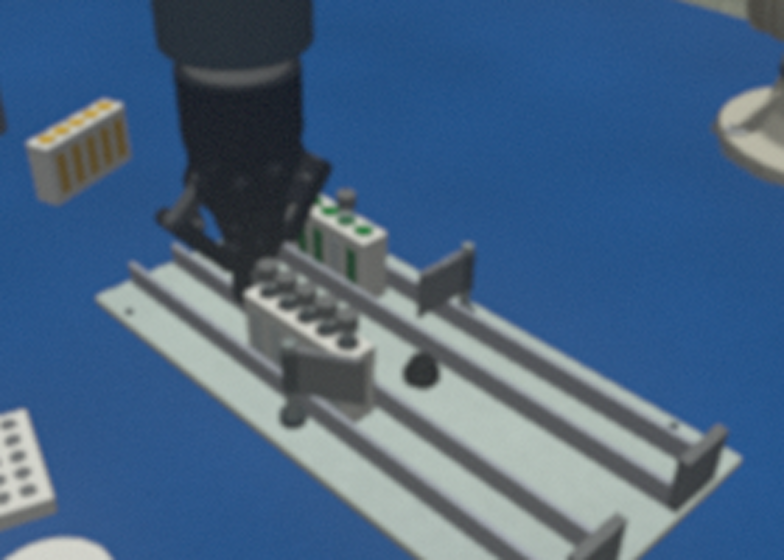

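The rack has entered its gate upright, with the leaf opening at about (330,375). The other gate is still shut. I'll carry on.

Request:
carry_out(series=[[-1, -10, 0, 0, 0, 0, 0], [-1, -20, 0, 0, 0, 0, 0], [-1, -30, 0, 0, 0, 0, 0], [-1, -40, 0, 0, 0, 0, 0], [-1, -50, 0, 0, 0, 0, 0], [-1, -60, 0, 0, 0, 0, 0], [-1, -70, 0, 0, 0, 0, 0], [-1, -78, 0, 0, 0, 0, 0]])

```text
clock: 4.25
tcp_pos: [602.5, -56.4, 37.6]
eef_rot: [-3.14, 0.002, -1.577]
contact_force: [-0.5, -2.1, -0.7]
width: -0.002
```

Run:
```python
from h import *
c=snap('scene','scene4'); cv2.imwrite('pics/s4z.png',cv2.resize(c['pixels'][80:280,120:400,::-1],None,fx=2.8,fy=2.8,interpolation=cv2.INTER_CUBIC))
```

```text
(no output)
```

View pics/s4z.png

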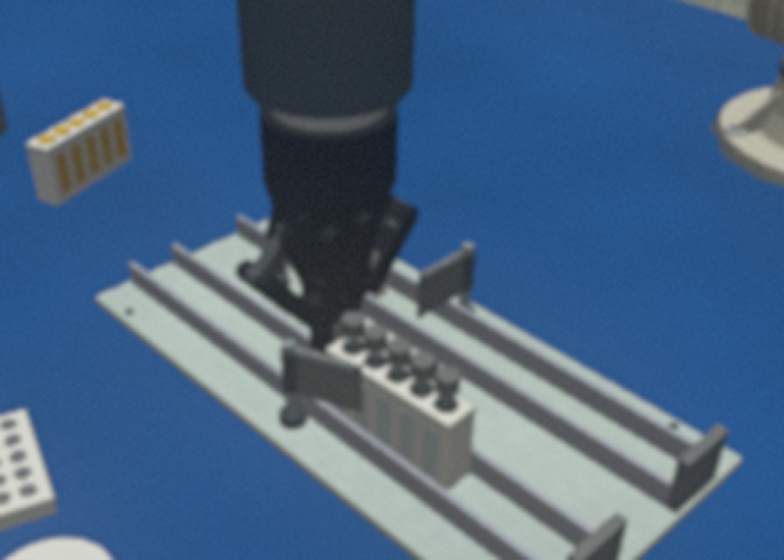

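The rack is upright, with the leaf resting against its side at about (330,380) and the tool level with the gate line. Next is the final push.

Request:
carry_out(series=[[-1, -12, 0, 0, 0, 0, 0], [-1, -24, 0, 0, 0, 0, 0], [-1, -36, 0, 0, 0, 0, 0], [-1, -48, 0, 0, 0, 0, 0], [-1, -60, 0, 0, 0, 0, 0], [-1, -68, 0, 0, 0, 0, 0], [-1, -74, 0, 0, 0, 0, 0], [-1, -77, 0, 0, 0, 0, 0]])

```text
clock: 5.1
tcp_pos: [603.3, 22.3, 37.9]
eef_rot: [-3.139, 0.003, -1.576]
contact_force: [0.2, -1.4, -0.7]
width: -0.001
```

Run:
```python
from h import *
c=snap('scene','scene5'); cv2.imwrite('pics/s5z.png',cv2.resize(c['pixels'][80:280,120:400,::-1],None,fx=2.8,fy=2.8,interpolation=cv2.INTER_CUBIC))
```

```text
(no output)
```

View pics/s5z.png

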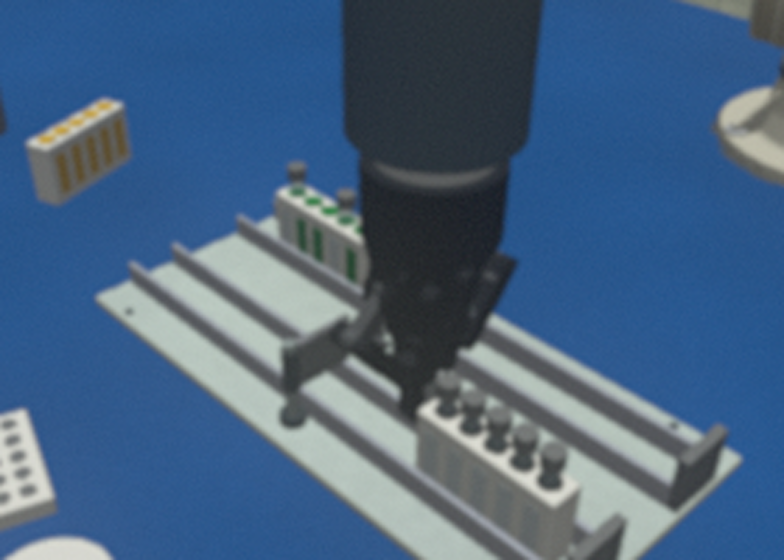

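The gate has swung back to shut behind the rack, and the rack is in the bay. I'll back off slightly, then lift straight up.

Request:
carry_out(series=[[-1, 4, 0, 0, 0, 0, 0], [-1, 8, 0, 0, 0, 0, 0], [-1, 8, 0, -15, 0, 0, 0], [-1, 8, 0, -45, 0, 0, 0], [-1, 8, 0, -85, 0, 0, 0], [-1, 8, 0, -125, 0, 0, 0], [-1, 8, 0, -160, 0, 0, 0], [-1, 8, 0, -170, 0, 0, 0]])

```text
clock: 5.95
tcp_pos: [604.9, 13.2, 213.1]
eef_rot: [-3.131, 0.004, -1.577]
contact_force: [0.4, 0.1, -0.1]
width: 0.003
```

Request:
carry_out(series=[[-1, 45, 20, 0, 0, 0, 0], [-1, 90, 40, 0, 0, 0, 0], [-1, 135, 60, 0, 0, 0, 0], [-1, 180, 80, 0, 0, 0, 0], [-1, 225, 100, 0, 0, 0, 0], [-1, 250, 110, 0, 0, 0, 0], [-1, 250, 110, 0, 0, 0, 0], [-1, 250, 110, 0, 0, 0, 0]])

```text
clock: 6.75
tcp_pos: [492.8, -236.8, 210.6]
eef_rot: [-3.131, 0.004, -1.579]
contact_force: [-0.2, 0.9, -0.5]
width: -0.001
```

Run:
```python
from h import *
c=snap('scene','scene6'); cv2.imwrite('pics/s6z.png',cv2.resize(c['pixels'][80:310,120:400,::-1],None,fx=2.5,fy=2.5,interpolation=cv2.INTER_CUBIC))
c=snap('top','top6'); cv2.imwrite('pics/t6z.png',cv2.resize(c['pixels'][140:260,140:380,::-1],None,fx=3.3,fy=3.3,interpolation=cv2.INTER_CUBIC))
f,cx,cy,T=cam(c); W=np.linalg.inv(T)
v,u=np.mgrid[:384,:512]; d=c['depth']; P=np.stack([(u-cx)/f*d,(v-cy)/f*d,d],-1)@W[:3,:3].T+W[:3,3]
x,y,z=P[...,0],P[...,1],P[...,2]
q=P[(d>0)&(x>575)&(x<640)&(y>0)&(y<145)&(z>58)&(z<67)]; print(np.percentile(q,[3,50,97],axis=0).round(1))
q=P[(d>0)&(x>585)&(x<628)&(abs(y+40)<40)&(z>50)&(z<75)]; print(np.percentile(q,[3,50,97],axis=0).round(1))
print(r.get_obs()['contact_force'])
```

```text
[[595.3  37.9  59.9]
 [600.8  85.5  63.2]
 [618.1 129.7  65.7]]Traceback (most recent call last):
  File "<stdin>", line 8, in <module>
    return _quantile_unchecked(
        a, q, axis, out, overwrite_input, method, keepdims, weights)
    return _ureduce(a,
                    func=_quantile_ureduce_func,
    ...<5 lines>...
                    overwrite_input=overwrite_input,
                    method=method)
    r = func(a, **kwargs)
    result = _quantile(arr,
                       quantiles=q,
    ...<2 lines>...
                       out=out,
                       weights=wgt)
    slices_having_nans = np.isnan(arr[-1, ...])
                                  ~~~^^^^^^^^^
IndexError: index -1 is out of bounds for axis 0 with size 0
```

View pics/s6z.png

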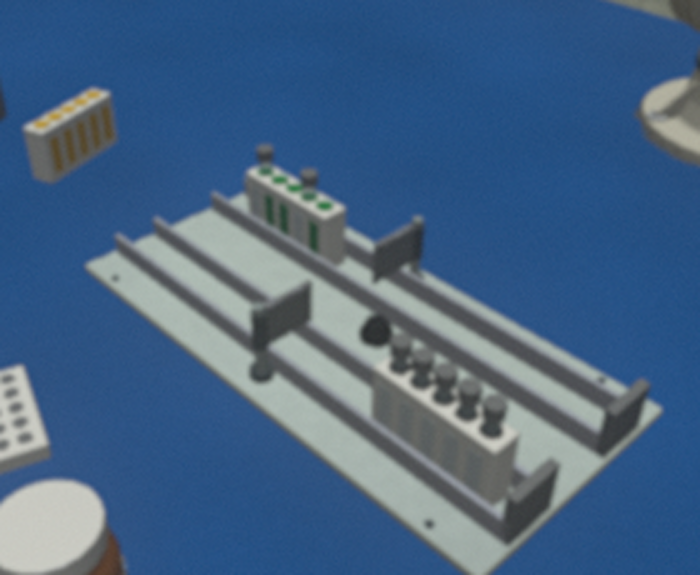

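View pics/t6z.png

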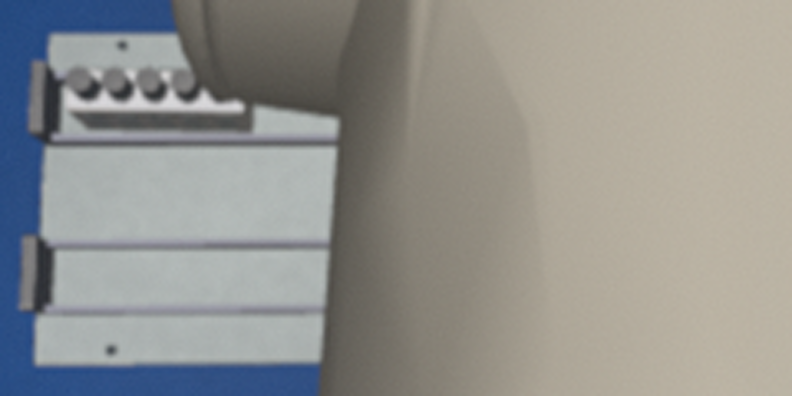

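The scene view shows the rack upright in the right bay, about (445,430), and both gates square across, at about (283,315) and (398,250). The arm hides the gates from the top camera, so I'll check the leaf angle from the scene depth.

Run:
```python
from h import *
for n in ('scene0','scene6'):
    c=load(n); f,cx,cy,T=cam(c); W=np.linalg.inv(T)
    v,u=np.mgrid[:384,:512]; d=c['depth']; P=np.stack([(u-cx)/f*d,(v-cy)/f*d,d],-1)@W[:3,:3].T+W[:3,3]
    x,y,z=P[...,0],P[...,1],P[...,2]
    for lo,hi in((588,626),(488,522)):
        q=P[(d>0)&(x>lo)&(x<hi)&(abs(y+54)<15)&(z>45)&(z<75)]; print(n,len(q),np.polyfit(q[:,0],q[:,1],1).round(3),np.median(q[:,1]).round(1))
print(r.get_obs()['clock']); r.hand_in()
```

```text
scene0 162 [-7.0000e-03 -4.9539e+01] -53.7
scene0 128 [-2.5000e-02 -3.9942e+01] -52.4
scene6 166 [-1.9000e-02 -4.2152e+01] -53.7
scene6 128 [-1.3000e-02 -4.5866e+01] -52.4
6.85
the job is handed in; nothing more can be done
```

I pushed the full five-tube rack along the right lane with the closed fingertips, through its gate and into the bay. I then backed off, lifted clear and handed in at 6.85 s.

- **Rack:** it stands upright with its centre about 139 mm past the gate line. Its top is at the expected 63 mm height, and it is roughly on the lane's centre line.
- **Gates:** both leaves lie within about 0.02 rad of where they started, so both are shut. The left gate stayed shut in every picture I took.
- **Forces:** the largest contact force I read was about 2.5 N, during the push, and near zero at the end.

**Checks that failed:** the gate check from the top camera failed because the arm blocked its view, so the gate angles come from the scene camera only. The arm also partly hid the rack from the top camera.

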